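# Unstack the counters and put the game pieces away

### The arm

A 7-joint arm with a two-finger parallel gripper is mounted at the origin on the work surface. World frame = base frame: x ahead of the robot, y to its left, z up, the work surface at z = 0. Lengths are in mm, angles in rad, forces in N, time in s.
With the tool pointing down it reaches from about 400 to 875 mm from the base axis. Payload 4.4 kg.
Tool frame: the origin (TCP) lies midway between the tips of the shut fingers; the grasp point (between the pads) lies 19 mm behind it (ctrl.pinch_z is the distance from the TCP to the grasp point, in mm); z points along the fingers, y is the line along which they close (so a half turn about z gives the same grasp; the last joint's range is limited). The gripper opens to 85 mm and grips with 20 to 120 N. Pads are 22 mm wide; open, the fingers measure 114 mm over their backs; the gripper's body (76 mm by 85 mm) begins 54 mm behind the grasp point. The pads swing forward as they close: fully open they stand 13 mm farther back than shut.
Start: joints at [-1.238, 0.628, 0.038, 1.517, -0.027, 0.996, -0.02], TCP at [252.381, 599.017, 231.313] pointing down, gripper open.
Joint ranges: [-3.06, 3.06], [-0.37, 2.12], [-1.25, 1.32], [0.18, 2.47], [-1.1, 4.24], [0.23, 1.98], [-2.94, 2.94]. Speed limits (rad/s): [2.57, 2.57, 3.14, 3.14, 3.14, 3.14, 3.14].

### API

Orientations are given as [roll, pitch, yaw] about the fixed x, y, z axes, in that order (R = Rz(yaw) Ry(pitch) Rx(roll)).
In Python, from cell import read_state, cams, order, ctrl gives the robot as it stands.
- The arm moves only by the tool move_arm, never from a script. Its argument "targets" is text: rows parted by semicolons, each of 7 numbers parted by spaces: the gripper's target within -1 to 1 (fully open at 1, half-way at 0, shut at -1), then the shift along the tool's x, y, z in cm, then the turn, a rotation vector about the tool's x, y, z in degrees. A call has 1 to 5 rows; each row shifts and turns the commanded pose from where the row before left it, along the tool's axes as they then stand; what a row does not reach is not made up. A row lasts 1/12 s, in which the tool goes at most 41.7 mm and 7.16 degrees, less where a joint would pass 70% of its speed; a pose out of reach is approached as far as the arm can. A call with a gripper value outside its range is refused whole. The fingers move at their own pace and stop on an object; the grip force is fixed at half the most. Time passes only in rows, so rows that do not move let the fingers close. It gives the time, the measured TCP pose, the force, the opening and the grip force at its end, in the units of the state.
- read_state(): the state, without advancing time (a new reading comes with each control period).
- cams.get_image(name): name is "side" or "top" or "wrist"; returns a dict with "color" (420x560x3 uint8, red, green, blue), "fovy" (degrees; the focal length in pixels is half the picture's height over the tangent of half this angle, whatever the lens; pixels are square), "cx", "cy" (the principal point, pixels), "rvec" (rotation vector, rad) and "tvec" (3), from world to camera coordinates, as OpenCV has them. Camera axes: x right, y down, z forward; pixel columns grow to the right and rows downward; lengths in mm; the calibration is good to about 2 mm. A picture is of the moment at which its call begins. There is no depth.
- order.finish_job(): hands the job in; it is judged then, once.
The state is a dict: "clock": time; "qpos": joint angles; "qd": joint speeds; "tau": joint torques, N m; "eef_pos": TCP position; "tool_rot": TCP orientation; "force": force on the tool from outside, world axes, zero at the start; "torque": the same for the moment, N m; "width": finger opening in mm; "gripper_force": force on a finger pad.
Only numpy, scipy, OpenCV 4.12 (cv2) and the standard library are available. Lean on these libraries where they do the work, as an engineer would, in place of code of your own. Each camera call takes 0.05 s, during which the arm holds its last target. There are 200 camera calls.

### The job

Two little piles of game pieces were left on the shelf: take them apart and put each piece away. The dark walnut counter and the pale birch counter go into the orange tube, dark one at the bottom and pale one on top of it; the red die from the pile goes into the empty pocket of the black caddy; and the boxes go on the mats: stand the green box upright in the middle of the green mat and the blue box upright in the middle of the blue mat.

Things in the scene. Friction and masses are not known exactly. Their poses are not given: they have to be found in the camera images.
- walnut_center (a point): dark walnut counter, an upright solid cylinder 40 mm in diameter and 36 mm tall, about 35 g, loose; at the start it stands on the green or the blue box with the red die on top of it; point at its centre, half-way up; z axis along the cylinder
- birch_center (a point): pale birch counter, an upright solid cylinder 40 mm in diameter and 36 mm tall, about 35 g, loose; at the start it stands on the green or the blue box; point at its centre, half-way up; z axis along the cylinder
- die_center (a point): red silicone die, a 24 mm cube with white pips, about 18 g, loose; at the start it lies on top of the walnut counter (a second, like die lies in the other pocket of the caddy); point at its centre, axes square to its faces
- green_box_center (a point): closed green box, 58 x 58 mm, 34 mm tall, about 140 g, loose, standing upright with a counter on top of it at the start; point at its centre, half-way up; z axis up through its lid, x and y square to its sides
- blue_box_center (a point): closed blue box, 58 x 58 mm, 34 mm tall, about 140 g, loose, standing upright with a counter on top of it at the start; point at its centre, half-way up; z axis up through its lid, x and y square to its sides
- tube_mouth (a point): orange upright tube, open at the top, fixed to the shelf on a grey 90 mm round foot 4 mm thick; the point is the centre of its mouth at the level of the rim, 60 mm above the shelf, z up; bore 48 mm in diameter, widening as a funnel over the top 10 mm to about 66 mm (outer rim 76 mm across); inner floor 6 mm above the shelf, so a counter let go in the mouth slides down inside, and the second stands on the first and sticks up 18 mm above the rim
- free_pocket (a point): empty one of the two pockets of the shallow black caddy (72 x 140 mm, 12 mm high, fixed to the shelf, small steel latch on the front); the point is the centre of the pocket's floor, about 4 mm above the shelf; the pocket measures about 64 x 64 mm inside, x and y square to its walls, z up; the other pocket, with the second red die, is centred 68 mm from it towards -y of this frame
- green_mat: flat square green mat, 92 x 92 mm, 3 mm thick, fixed to the shelf; origin at the centre of its underside on the shelf, x and y square to its sides, z up
- blue_mat: flat square blue mat, 92 x 92 mm, 3 mm thick, fixed to the shelf; origin at the centre of its underside on the shelf, x and y square to its sides, z up
Things that resemble listed ones, but are neither listed nor needed, are in the scene too. Of the things that look like the part that bears free_pocket, take the one that is farthest to the robot's right at the start.

How it is judged (in metres and radians):
At the end, for the whole second after the job is handed in: In the tube, within 10 mm of its axis: walnut at the bottom (centre below 34 mm), birch on top (50 to 70 mm). Die on the floor of the empty pocket (centre below 22 mm). Each box upright (0.1 rad) on the mat of its colour, centred to 15 mm. All released and at rest (horizontal distance between each of walnut_center, birch_center and tube_mouth below 0.01 m and height (world z) of walnut_center below 0.034 m and height (world z) of birch_center between 0.05 and 0.07 m and height (world z) of die_center below 0.022 m and x of die_center in the frame of free_pocket between -0.024 and 0.024 m and y of die_center in the frame of free_pocket between -0.024 and 0.024 m and horizontal distance between green_box_center and green_mat below 0.015 m and height (world z) of green_box_center between 0.016 and 0.024 m and angle between each of green_box_center, blue_box_center's own z axis and vertical below 0.1 rad and horizontal distance between blue_box_center and blue_mat below 0.015 m and height (world z) of blue_box_center between 0.016 and 0.024 m and linear speed of each of walnut, birch, die, green_box, blue_box below 0.02 m/s); the robot touches nothing.
It also fails if it takes over 141 s, if anything falls off the work surface, if the arm or the gripper's body presses on something with over 40 N, if the wrist force passes 120 N, or if a joint passes its speed limit or range.

## Working session

There is one attempt and no reset: what is moved stays moved. The work goes in short steps, Python scripts to look and compute and a tool call to move; the robot and the scene stay as the last step left them, time stands still between calls to the robot, and variables do not carry over. Pictures are saved under pics/ and viewed, at most 14 in all, crops included, and the job is handed in when it is done.

Besides the shell and the picture viewer there is one more tool, called after ">>>" by a JSON object that holds its "api" and its "payload", one argument or row to a line. move_arm: Moves the arm, as the interface text tells. Its arguments: {"type":"object","properties":{"targets":{"type":"string"}},"required":["targets"]}

```bash
ls; mkdir -p pics
python3 - <<'E'
from cell import read_state, cams, order, ctrl
import cv2
s=read_state(); print({k:s[k] for k in ('clock','eef_pos','tool_rot','width','force')}, ctrl.pinch_z)
for n in ("side","top","wrist"):
    im=cams.get_image(n); cv2.imwrite(f"pics/{n}0.png",im["color"][:,:,::-1]); print(n,im["fovy"],im["cx"],im["cy"],im["rvec"],im["tvec"])
E
```

```text
pics
{'clock': 0.0, 'eef_pos': array([252.12682763, 598.42782416, 230.39791066]), 'tool_rot': array([-3.13971386e+00,  9.18881969e-06,  2.74278744e+00]), 'width': 85.35204562318653, 'force': array([ 0.74610364,  0.41568324, -0.07830678])} 18.700000000000003
side 42.963754841813206 280.80992353257597 209.64928243264995 [ 0.22557745 -2.75217626  1.34620049] [ 450.31820895   87.60115311 1402.17979882]
top 47.14369169468157 276.8747822322049 214.89131340501038 [ 2.17290218 -2.18020837  0.11024762] [  76.1241673   429.59235032 1207.00130052]
wrist 71.98849504685418 276.82090319183345 207.74734133570715 [-2.41884483 -1.60390342 -0.22044652] [-649.87963025  -34.13226082  377.96035834]
```

View pics/top0.png

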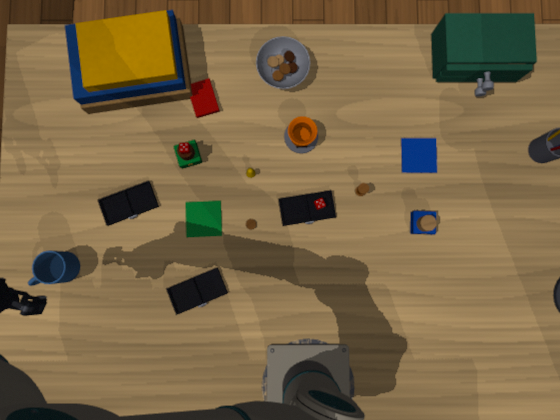

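View pics/side0.png

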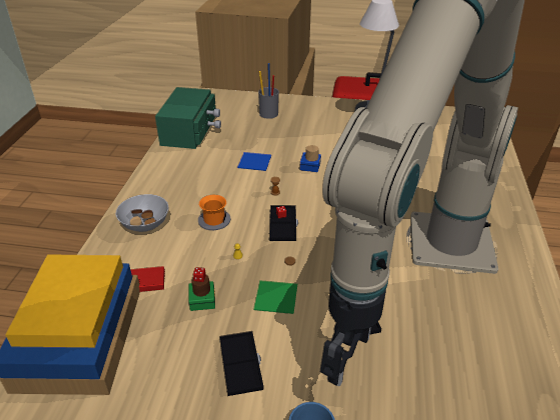

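```bash
cat > h.py <<'E'
import numpy as np, cv2
from cell import read_state, cams, order, ctrl
from scipy.spatial.transform import Rotation as Ro
def grab(n):
    im=cams.get_image(n); c=im["color"]; f=c.shape[0]/2/np.tan(np.radians(im["fovy"])/2)
    im["K"]=np.array([[f,0,im["cx"]],[0,f,im["cy"]],[0,0,1.]]); im["R"]=cv2.Rodrigues(np.array(im["rvec"],float))[0]; im["t"]=np.array(im["tvec"],float).ravel()
    return im
def w(im,u,v,z):
    "pixel -> world at height z"
    C=-im["R"].T@im["t"]; d=im["R"].T@np.linalg.solve(im["K"],[u,v,1.])
    return C+d*(z-C[2])/d[2]
def px(im,P):
    return cv2.projectPoints(np.atleast_2d(np.array(P,float)),np.array(im["rvec"],float),im["t"],im["K"],None)[0][:,0]
def mask(im,lo,hi,roi=None):
    hsv=cv2.cvtColor(im["color"],cv2.COLOR_RGB2HSV); m=cv2.inRange(hsv,np.array(lo),np.array(hi))
    if roi: z=np.zeros_like(m); a,b,c,d=roi; z[b:d,a:c]=m[b:d,a:c]; m=z
    return m
def blob(m):
    n,l,s,c=cv2.connectedComponentsWithStats(m); i=1+np.argmax(s[1:,4]); return (l==i).astype(np.uint8)*255
def outline(m,im,z):
    "world xy of the min-area rectangle of the largest blob, at height z"
    c=max(cv2.findContours(m,cv2.RETR_EXTERNAL,cv2.CHAIN_APPROX_NONE)[0],key=cv2.contourArea)[:,0]
    p=np.array([w(im,u,v,z)[:2] for u,v in c],np.float32)
    return cv2.minAreaRect(p)
def save(im,name,roi=None,k=1):
    c=im["color"][:,:,::-1]
    if roi: a,b,e,d=roi; c=c[b:d,a:e]
    cv2.imwrite("pics/"+name,cv2.resize(c,None,fx=k,fy=k,interpolation=cv2.INTER_CUBIC))
E
python3 - <<'E'
from h import *
im=grab("top")
G=((45,80,40),(85,255,255)); B=((105,120,50),(130,255,255))
for nm,c,roi,z in (("gmat",G,(180,195,230,245),3),("bmat",B,(395,130,445,180),3),("gbox",G,(165,130,210,175),34),("bbox",B,(400,200,450,245),34)):
    print(nm,outline(mask(im,*c,roi),im,z))
print("tube rim",outline(mask(im,(5,150,100),(20,255,255),(280,110,325,155)),im,60))
print("caddy",outline(blob(mask(im,(0,0,0),(180,255,45),(270,180,345,230))),im,12))
print("die",outline(blob(mask(im,(172,150,80),(180,255,255),(165,130,210,175))),im,94))
print([w(im,u,v,z) for u,v,z in ((427,223,70),(186,149,94),(312,222,6))])
a=cv2.resize(im["color"][120:260,160:350,::-1],None,fx=4,fy=4,interpolation=cv2.INTER_CUBIC); cv2.imwrite("pics/c1.png",a)
E
```

```text
gmat ((422.8014221191406, 263.8739929199219), (90.736328125, 90.23848724365234), 0.8042236566543579)
bmat ((587.3777465820312, -298.5057067871094), (89.26535034179688, 90.17705535888672), 88.38672637939453)
gbox ((587.2847900390625, 302.84429931640625), (59.15885925292969, 58.94359588623047), 17.66029167175293)
bbox ((409.3608093261719, -293.7105407714844), (60.74916076660156, 56.82012939453125), 88.28577423095703)
tube rim ((638.5779418945312, 9.892183303833008), (72.79999542236328, 74.35069274902344), 89.66446685791016)
caddy ((449.1484069824219, -2.623779296875), (70.379150390625, 137.55160522460938), 8.878957748413086)Traceback (most recent call last):
  File "<stdin>", line 8, in <module>
  File "h.py", line 19, in blob
    n,l,s,c=cv2.connectedComponentsWithStats(m); i=1+np.argmax(s[1:,4]); return (l==i).astype(np.uint8)*255
                                                     ~~~~~~~~~^^^^^^^^^
    return _wrapfunc(a, 'argmax', axis=axis, out=out, **kwds)
    return bound(*args, **kwds)
ValueError: attempt to get argmax of an empty sequence
```

Run:
```python
from h import *
im=grab("top")
print([im["color"][v,u] for u,v in ((186,146),(192,152),(183,148),(427,223),(430,228))])
m=mask(im,(0,150,70),(8,255,255),(165,130,210,175))|mask(im,(170,150,70),(180,255,255),(165,130,210,175))
print("die/red",outline(blob(m),im,94))
print("birch",outline(blob(mask(im,(5,40,90),(25,180,255),(405,205,440,240))),im,70))
a=cv2.resize(im["color"][120:260,160:350,::-1],None,fx=4,fy=4,interpolation=cv2.INTER_CUBIC); cv2.imwrite("pics/c1.png",a)
```

```text
[array([121,   2,   0], dtype=uint8), array([31, 15,  5], dtype=uint8), array([126,  22,  17], dtype=uint8), array([126,  97,  63], dtype=uint8), array([137, 106,  69], dtype=uint8)]
die/red ((588.7916870117188, 300.9190673828125), (24.63469123840332, 21.79785919189453), 0.8821008801460266)
birch ((406.7285461425781, -280.10198974609375), (85.75507354736328, 83.45738983154297), 89.80648040771484)
```

View pics/c1.png

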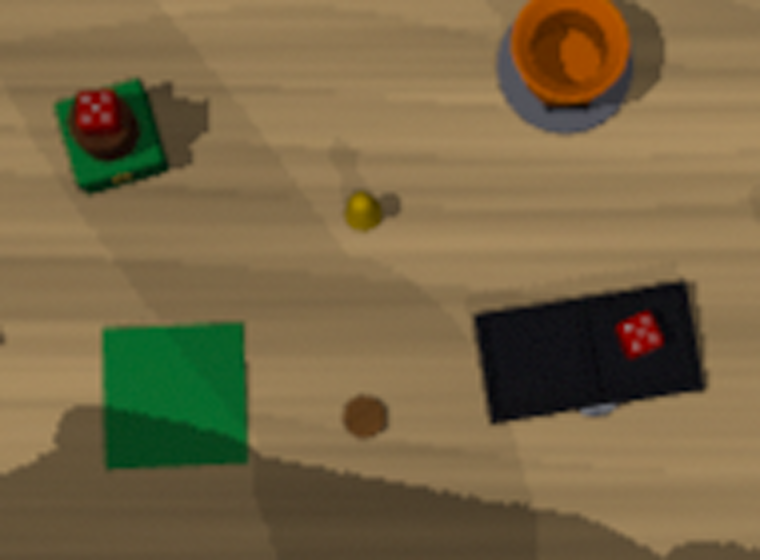

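The candidate caddies in the top image are at (128,203), (197,290) and (308,207). The one at (308,207) is farthest right, has the second die in its right pocket and shows the latch. Its left pocket, around (293,210), is the empty one and therefore the target. The green box holds the walnut counter with the die on top, and the blue box holds the birch counter. Next I move above the green pile.

>>> {"api": "move_arm", "payload": {
  "targets": "1 -3.5 -1.2 0 0 0 0; 1 -3.5 -1.2 0 0 0 0; 1 -3.5 -1.2 0 0 0 0; 1 -3.5 -1.2 0 0 0 0; 1 -3.5 -1.2 0 0 0 0"
}}

```text
clock: 0.67
eef_pos: [391.4, 474.5, 231.3]
tool_rot: [-3.141, 0.0, 2.743]
force: [1.0, 0.1, -0.3]
width: 85.3
gripper_force: 0.0
```

>>> {"api": "move_arm", "payload": {
  "targets": "1 -3.5 -1.2 0 0 0 0; 1 -3.5 -1.2 0 0 0 0; 1 -3.5 -1.2 0 0 0 0; 1 -3.5 -1.2 0 0 0 0; 1 0 0 0 0 0 0"
}}

```text
clock: 1.08
eef_pos: [508.6, 368.1, 231.3]
tool_rot: [-3.139, 0.007, 2.73]
force: [1.4, -1.0, 0.6]
width: 85.0
gripper_force: 0.0
```

```bash
cat >> h.py <<'E'
def go(x,y,z,yawdeg=None,frm=None):
    "print shift in tool cm from the pose frm (or the measured one) to x,y,z, then the turn about tool z in degrees"
    s=read_state(); p=np.array(s["eef_pos"] if frm is None else frm[:3],float); a=s["tool_rot"] if frm is None else [np.pi,0,np.radians(frm[3])]
    d=Ro.from_euler('xyz',a).inv().apply(np.array([x,y,z])-p)/10
    yaw=np.degrees(a[2]); t=None if yawdeg is None else -((yawdeg-yaw+90)%180-90)
    print("at",np.round(p,1),"yaw %.1f"%yaw,"shift cm",np.round(d,2),"len %.1f"%np.linalg.norm(d),"turn",t,"q7 %.2f"%s["qpos"][6])
E
python3 - <<'E'
from h import *
im=grab("wrist"); save(im,"w1.png"); C=-im["R"].T@im["t"]; s=read_state(); print(s["eef_pos"],s["tool_rot"],"cam",C,"axis",im["R"][2])
print(Ro.from_euler('xyz',s["tool_rot"]).inv().apply(C-s["eef_pos"]))
go(588,302,230,180)
E
```

```text
[505.13827504 371.88844397 231.2235915 ] [-3.13999194  0.00337121  2.73375204] cam [444.60772713 397.597161   372.08432402] axis [ 0.25496469 -0.11478302 -0.96011347]
[  65.28735046   -0.63386689 -141.08079745]
at [505.1 371.9 231.2] yaw 156.6 shift cm [-10.38  -3.13   0.16] len 10.8 turn -23.367546153133304 q7 0.51
```

View pics/w1.png

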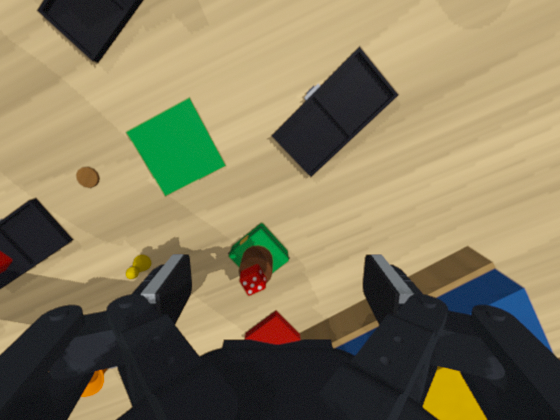

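The die is at (253,281) on the walnut counter (257,257), standing on the green box (258,245). I enlarge that area for die yaw.

Run:
```python
from h import *
im=grab("wrist"); save(im,"w1c.png",(210,210,310,310),6); print(read_state()["eef_pos"])
np.savez("/tmp/w1.npz",**{k:im[k] for k in("K","R","t","rvec")})
m=blob(mask(im,(0,150,70),(8,255,255),(210,210,310,305))|mask(im,(170,150,70),(180,255,255),(210,210,310,305)))
print("die",outline(m,im,94))
print("gbox",outline(mask(im,(45,80,40),(85,255,255),(215,210,305,300)),im,34))
```

```text
[502.43386321 374.99360135 231.1387074 ]
die ((581.5057373046875, 308.7582092285156), (31.674509048461914, 28.71812629699707), 2.8929202556610107)
gbox ((581.6351928710938, 311.7544860839844), (62.77742004394531, 62.54109191894531), 17.275203704833984)
```

View pics/w1c.png

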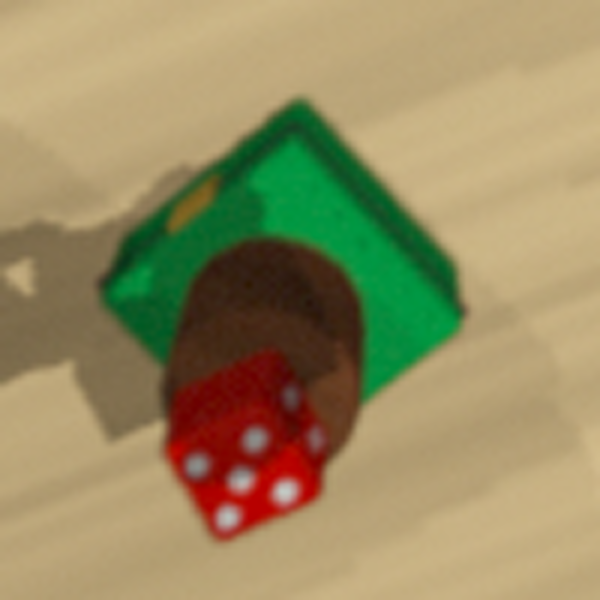

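```bash
cat >> h.py <<'E'
def old(f): return dict(np.load(f))
def crop(im,pts,x0,y0,k,z): return np.array([w(im,x0+(u+.5)/k-.5,y0+(v+.5)/k-.5,z)[:2] for u,v in pts])
E
python3 - <<'E'
from h import *
im=old("/tmp/w1.npz")
P=crop(im,[(197,466),(256,440),(285,492),(228,518)],210,210,6,94); print(P, P.mean(0))
Q=np.diff(np.vstack([P,P[:1]]),axis=0); print(np.degrees(np.arctan2(Q[:,1],Q[:,0])),np.linalg.norm(Q,axis=1))
# walnut: silhouette left/right and lower arc: project model for candidate centres
for c in ((587,303),(585,305),(583,307)):
    a=np.radians(np.arange(0,360,30)); 
    for z in (34,70):
        print(c,z,np.round((px(im,[[c[0]+20*np.cos(t),c[1]+20*np.sin(t),z] for t in a])-210)*6).astype(int).tolist())
go(0,0,0)
E
```

```text
[[582.19162316 298.38625928]
 [581.624201   310.42169093]
 [593.38311675 310.80611298]
 [594.15728138 298.99532211]] [587.83905557 304.65234632]
[  92.69926665    1.87244467  -86.24978503 -177.08610774] [12.04880006 11.76519782 11.83613584 11.98114912]
(587, 303) 34 [[294, 400], [331, 373], [349, 333], [341, 290], [310, 255], [265, 238], [216, 245], [179, 272], [163, 314], [172, 357], [203, 390], [248, 406]]
(587, 303) 70 [[283, 492], [324, 463], [343, 419], [334, 372], [301, 334], [250, 316], [197, 323], [156, 353], [138, 398], [148, 445], [183, 481], [232, 498]]
(585, 305) 34 [[299, 389], [336, 362], [353, 322], [346, 278], [315, 243], [269, 227], [221, 233], [184, 261], [167, 302], [176, 346], [207, 379], [252, 395]]
(585, 305) 70 [[288, 480], [329, 451], [348, 407], [340, 360], [306, 322], [255, 304], [202, 311], [161, 341], [143, 386], [153, 433], [187, 470], [237, 487]]
(583, 307) 34 [[304, 378], [341, 351], [358, 311], [351, 267], [320, 232], [274, 215], [226, 222], [188, 250], [172, 291], [181, 335], [212, 369], [257, 384]]
(583, 307) 70 [[293, 468], [334, 439], [353, 395], [345, 348], [311, 309], [260, 291], [207, 298], [166, 329], [148, 374], [158, 421], [192, 458], [242, 475]]
at [502.4 375.  231.1] yaw 156.9 shift cm [ 31.5  -54.2   23.12] len 66.8 turn None q7 0.50
```

>>> {"api": "move_arm", "payload": {
  "targets": "1 -3.5 -1 0 0 0 0; 1 -3.5 -1 0 0 0 0; 1 -3.6 -1.1 0 0 0 0; 1 0 0 3 0 0 -6.5; 1 0 0 3 0 0 -6.5"
}}

```text
clock: 1.6
eef_pos: [589.2, 306.9, 172.4]
tool_rot: [3.139, 0.005, 2.972]
force: [-0.5, 0.8, -1.4]
width: 85.5
gripper_force: 0.0
```

>>> {"api": "move_arm", "payload": {
  "targets": "1 0 0 2 0 0 -6.4; 1 0 0 2 0 0 -6.4; 1 0 0 0 0 0 0; 1 0 0 0 0 0 0; 1 0 0 0 0 0 0"
}}

```text
clock: 2.02
eef_pos: [586.5, 308.8, 132.5]
tool_rot: [3.14, 0.001, -3.092]
force: [-0.5, 0.2, -0.4]
width: 85.5
gripper_force: 0.0
```

Run:
```python
from h import *
go(588,304.5,76,182.7)
im=grab("wrist"); save(im,"w2.png")
P=px(im,[[588,304.5,94],[587,303,34]]); print(P)
```

```text
at [586.5 308.8 132.5] yaw -177.1 shift cm [-0.12 -0.45  5.65] len 5.7 turn 0.1634256653291004 q7 1.03
[[268.78847563 235.56261935]
 [268.86706148 208.92317207]]
```

View pics/w2.png

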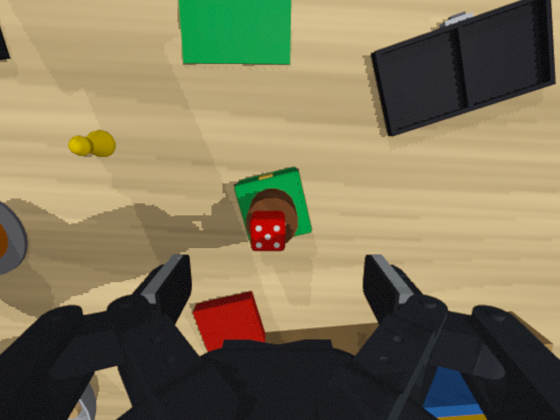

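The die's top face is at (268,236), exactly where the estimate projects, so I descend and grasp.

>>> {"api": "move_arm", "payload": {
  "targets": "1 -0.1 -0.45 2 0 0 0; 1 0 0 2 0 0 0; 1 0 0 1.65 0 0 0; 1 0 0 0 0 0 0; 1 0 0 0 0 0 0"
}}

```text
clock: 2.48
eef_pos: [587.7, 303.5, 75.6]
tool_rot: [3.141, 0.001, -3.091]
force: [0.1, 0.8, 0.6]
width: 85.6
gripper_force: 0.0
```

>>> {"api": "move_arm", "payload": {
  "targets": "-1 0 0 0 0 0 0; -1 0 0 0 0 0 0; -1 0 0 0 0 0 0; -1 0 0 0 0 0 0; -1 0 0 0 0 0 0"
}}

```text
clock: 2.9
eef_pos: [587.9, 303.2, 75.5]
tool_rot: [3.141, 0.001, -3.09]
force: [0.8, -0.2, -0.4]
width: 25.8
gripper_force: 0.0
```

>>> {"api": "move_arm", "payload": {
  "targets": "-1 0 0 0 0 0 0; -1 0 0 0 0 0 0; -1 0 0 0 0 0 0; -1 0 0 0 0 0 0; -1 0 0 0 0 0 0"
}}

```text
clock: 3.32
eef_pos: [588.2, 303.3, 75.7]
tool_rot: [3.141, 0.001, -3.09]
force: [0.4, -0.7, 5.5]
width: 22.9
gripper_force: 59.8
```

>>> {"api": "move_arm", "payload": {
  "targets": "-1 0 0 -2 0 0 0; -1 0 0 -3.5 0 0 0; -1 1.75 -2.9 0 0 0 0; -1 1.75 -2.9 0 0 0 0; -1 1.75 -2.9 0 0 0 0"
}}

```text
clock: 3.73
eef_pos: [538.9, 212.8, 130.1]
tool_rot: [3.141, 0.001, -3.089]
force: [0.2, -1.8, -1.1]
width: 22.9
gripper_force: 59.0
```

>>> {"api": "move_arm", "payload": {
  "targets": "-1 1.75 -2.9 0 0 0 0; -1 1.75 -2.9 0 0 0 0; -1 1.75 -2.9 0 0 0 0; -1 1.75 -2.9 0 0 0 0; -1 1.75 -2.9 0 0 0 0"
}}

```text
clock: 4.15
eef_pos: [458.6, 62.8, 129.7]
tool_rot: [-3.142, -0.0, -3.09]
force: [0.7, -0.1, -0.1]
width: 22.6
gripper_force: 59.0
```

>>> {"api": "move_arm", "payload": {
  "targets": "-1 1.75 -3 0 0 0 0; -1 0 0 0 0 0 0; -1 0 0 0 0 0 0; -1 0 0 0 0 0 0; -1 0 0 0 0 0 0"
}}

```text
clock: 4.57
eef_pos: [444.7, 34.5, 129.9]
tool_rot: [3.141, 0.001, -3.088]
force: [-0.6, 0.5, -1.0]
width: 22.9
gripper_force: 59.0
```

Run:
```python
from h import *
go(444,31,24,188.9)
im=grab("wrist"); save(im,"w3.png")
R=Ro.from_euler('z',8.88,degrees=True).as_matrix()
print(px(im,[np.array([444,31,12])+R@[a,b,0] for a,b in ((32,32),(-32,32),(-32,-32),(32,-32))]).round())
```

```text
at [444.7  34.5 129.9] yaw -177.0 shift cm [ 0.1  -0.36 10.59] len 10.6 turn -5.855682545017089 q7 1.35
[[309. 231.]
 [304. 164.]
 [233. 171.]
 [242. 237.]]
```

View pics/w3.png

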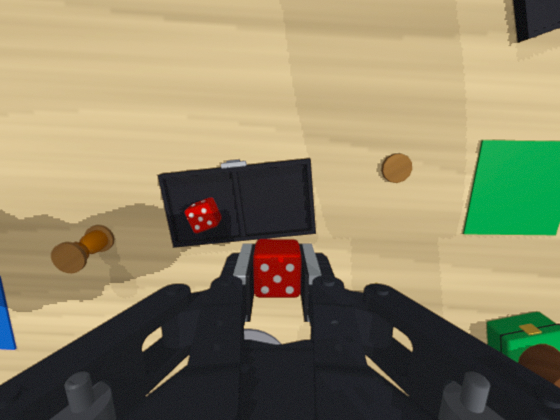

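The held die is above the empty pocket, whose walls run from about (238,170) to (313,233). The other die is at (203,215) in the neighbouring pocket. I lower and release.

>>> {"api": "move_arm", "payload": {
  "targets": "-1 0 -0.15 3 0 0 0; -1 0 0 3 0 0 0; -1 0 0 3 0 0 0; -1 0 0 2.4 0 0 0; -1 0 0 0 0 0 0"
}}

```text
clock: 5.03
eef_pos: [440.9, 31.0, 27.5]
tool_rot: [-3.137, -0.011, -3.086]
force: [-0.0, 0.4, -1.6]
width: 22.6
gripper_force: 59.2
```

>>> {"api": "move_arm", "payload": {
  "targets": "-1 0 0 0 0 0 0; 0.1 0 0 0 0 0 0; 0.1 0 0 0 0 0 0; 0.1 0 0 0 0 0 0; 0.1 0 0 -3 0 0 0"
}}

```text
clock: 5.45
eef_pos: [440.3, 30.3, 57.7]
tool_rot: [-3.136, -0.012, -3.089]
force: [1.3, 0.1, 0.3]
width: 46.7
gripper_force: 0.0
```

>>> {"api": "move_arm", "payload": {
  "targets": "1 0 0 -3.5 0 0 0; 1 0 0 -3.5 0 0 0; 1 0 0 -3.5 0 0 0; 1 0 0 0 0 0 0; 1 0 0 0 0 0 0"
}}

```text
clock: 5.87
eef_pos: [444.5, 30.9, 167.5]
tool_rot: [-3.137, -0.0, -3.09]
force: [0.3, 0.6, 0.1]
width: 85.1
gripper_force: 0.0
```

Run:
```python
from h import *
go(586,307,150,182.7)
im=grab("wrist"); save(im,"w4.png")
m=blob(mask(im,(0,150,70),(8,255,255),(236,150,330,240))|mask(im,(170,150,70),(180,255,255),(236,150,330,240))); print("die",outline(m,im,28)[0], (m>0).sum())
```

```text
at [444.5  30.9 167.5] yaw -177.1 shift cm [-15.54  26.85   1.63] len 31.1 turn 0.24151879823051559 q7 1.15
die (439.6535949707031, 30.121118545532227) 550
```

Die is in the pocket at (440,30). Back to the walnut.

>>> {"api": "move_arm", "payload": {
  "targets": "1 -1.7 3 0 0 0 0; 1 -1.7 3 0 0 0 0; 1 -1.7 3 0 0 0 0; 1 -1.7 3 0 0 0 0; 1 -1.7 3 0 0 0 0"
}}

```text
clock: 6.33
eef_pos: [519.5, 186.2, 162.2]
tool_rot: [-3.136, -0.009, -3.089]
force: [-0.2, 0.3, 0.1]
width: 85.2
gripper_force: 0.0
```

>>> {"api": "move_arm", "payload": {
  "targets": "1 -1.7 3 0 0 0 0; 1 -1.7 3 0 0 0 0; 1 -1.7 3 0 0 0 0; 1 -1.7 3 0 0 0 0; 1 0 0 0 0 0 0"
}}

```text
clock: 6.75
eef_pos: [581.6, 316.8, 160.9]
tool_rot: [3.14, -0.006, -3.083]
force: [0.6, 1.3, 0.8]
width: 85.5
gripper_force: 0.0
```

>>> {"api": "move_arm", "payload": {
  "targets": "1 0 0 0 0 0 0; 1 0 0 0 0 0 0"
}}

```text
clock: 6.92
eef_pos: [580.4, 307.3, 160.8]
tool_rot: [-3.134, -0.009, -3.089]
force: [0.6, -0.6, 0.4]
width: 85.5
gripper_force: 0.0
```

```bash
cat >> h.py <<'E'
def draw_cyl(im,c,z0,z1,name,roi,k,r=20):
    x0,y0,x1,y1=roi; a=cv2.resize(im["color"][y0:y1,x0:x1,::-1],None,fx=k,fy=k,interpolation=cv2.INTER_CUBIC)
    t=np.linspace(0,2*np.pi,60)
    for z,col in ((z0,(255,255,0)),(z1,(255,0,255))):
        p=(px(im,np.c_[c[0]+r*np.cos(t),c[1]+r*np.sin(t),z+0*t])-[x0,y0]+.5)*k-.5
        cv2.polylines(a,[p.round().astype(int)],True,col,1)
    cv2.imwrite("pics/"+name,a)
E
python3 - <<'E'
from h import *
go(586,307,42,182.7)
im=grab("wrist"); np.savez("/tmp/w5.npz",**{k:im[k] for k in("K","R","t","rvec")})
roi=(215,140,335,260)
m=mask(im,(0,60,10),(15,255,130),roi); b=blob(m); print((b>0).sum(), outline(b,im,70))
draw_cyl(im,(586,306),34,70,"w5.png",roi,5)
E
```

```text
at [580.4 307.3 160.8] yaw -177.0 shift cm [-0.66  0.03 11.88] len 11.9 turn 0.31482776827488124 q7 0.84
1744 ((583.8187255859375, 305.30718994140625), (43.04898452758789, 37.148643493652344), 3.11360239982605)
```

View pics/w5.png

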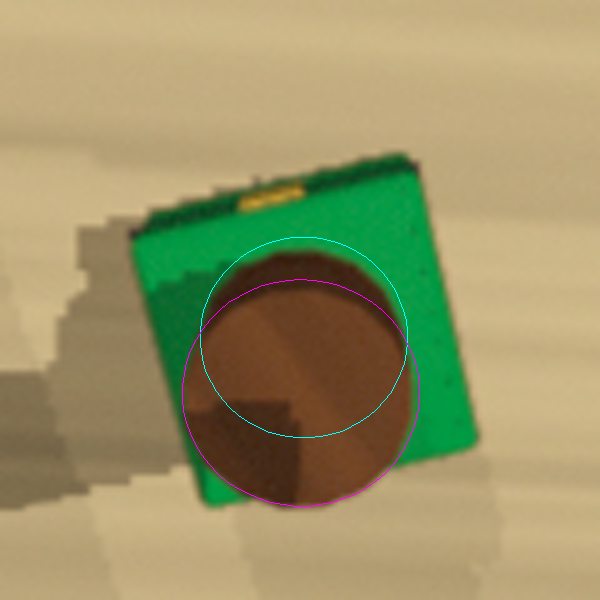

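```bash
cat >> h.py <<'E'
def level():
    a=read_state()["tool_rot"]; r=Ro.from_euler('xyz',a).inv()*Ro.from_euler('xyz',[np.pi,0,a[2]]); print("levelling turn deg",np.degrees(r.as_rotvec()).round(2))
E
python3 -c "
from h import *
level(); go(586.5,305.5,44)"
```

```text
levelling turn deg [-0.42 -0.49  0.  ]
at [580.8 306.5 161.3] yaw -177.0 shift cm [-0.67 -0.05 11.73] len 11.7 turn None q7 0.84
```

>>> {"api": "move_arm", "payload": {
  "targets": "1 0 0 0 -0.4 -0.5 0; 1 -0.6 -0.1 3 0 0 0; 1 0 0 3 0 0 0; 1 0 0 3 0 0 0; 1 0 0 2 0 0 0"
}}

```text
clock: 7.38
eef_pos: [587.0, 305.2, 50.4]
tool_rot: [3.141, 0.0, -3.091]
force: [-0.0, 0.4, -0.5]
width: 85.5
gripper_force: 0.0
```

>>> {"api": "move_arm", "payload": {
  "targets": "1 0 0 0.7 0 0 0; 1 0 0 0 0 0 0; 1 0 0 0 0 0 0"
}}

```text
clock: 7.63
eef_pos: [588.6, 307.6, 46.7]
tool_rot: [3.139, 0.004, -3.09]
force: [1.2, 0.4, 0.9]
width: 85.0
gripper_force: 0.0
```

>>> {"api": "move_arm", "payload": {
  "targets": "-1 0 0 0.2 0 0 0; -1 0 0 0 0 0 0; -1 0 0 0 0 0 0; -1 0 0 0 0 0 0; -1 0 0 0 0 0 0"
}}

```text
clock: 8.05
eef_pos: [589.0, 308.5, 45.2]
tool_rot: [3.138, 0.005, -3.09]
force: [-0.3, -0.8, 5.8]
width: 38.1
gripper_force: 60.5
```

>>> {"api": "move_arm", "payload": {
  "targets": "-1 0 0 0 0 0 0; -1 0 0 0 0 0 0; -1 0 0 0 0 0 0"
}}

```text
clock: 8.3
eef_pos: [588.9, 308.5, 45.2]
tool_rot: [3.138, 0.005, -3.09]
force: [-0.4, -1.6, 5.7]
width: 38.1
gripper_force: 60.5
```

```bash
python3 -c "
from h import *
level(); go(638.6,9.9,160,frm=None)"
```

```text
levelling turn deg [0.19 0.27 0.  ]
at [588.9 308.5  45.2] yaw -177.0 shift cm [ -3.46 -30.04 -11.56] len 32.4 turn None q7 0.79
```

>>> {"api": "move_arm", "payload": {
  "targets": "-1 0 0 -3 0 0 0; -1 0 0 -3 0 0 0; -1 0 0 -3 0 0 0; -1 -0.4 -3.3 -2.5 0 0 0; -1 -0.4 -3.3 0 0 0 0"
}}

```text
clock: 8.72
eef_pos: [601.3, 246.8, 164.7]
tool_rot: [3.133, 0.012, -3.084]
force: [1.9, -0.5, -0.6]
width: 38.3
gripper_force: 60.4
```

>>> {"api": "move_arm", "payload": {
  "targets": "-1 -0.4 -3.3 0 0 0 0; -1 -0.4 -3.3 0 0 0 0; -1 -0.4 -3.3 0 0 0 0; -1 -0.4 -3.4 0 0 0 0; -1 -0.4 -3.4 0 0 0 0"
}}

```text
clock: 9.13
eef_pos: [627.8, 74.9, 158.4]
tool_rot: [3.139, 0.003, -3.089]
force: [0.6, 0.0, -0.2]
width: 38.0
gripper_force: 60.4
```

>>> {"api": "move_arm", "payload": {
  "targets": "-1 -0.3 -3.4 0 0 0 0; -1 -0.3 -3.4 0 0 0 0; -1 0 0 0 0 0 0; -1 0 0 0 0 0 0; -1 0 0 0 0 0 0"
}}

```text
clock: 9.55
eef_pos: [637.2, 9.3, 158.2]
tool_rot: [3.138, 0.003, -3.09]
force: [-0.8, -0.3, -0.1]
width: 38.2
gripper_force: 60.4
```

Run:
```python
from h import *
level(); go(638.6,9.9,62)
im=grab("wrist"); np.savez("/tmp/w6.npz",**{k:im[k] for k in("K","R","t","rvec")})
draw_cyl(im,(638.6,9.9),60,60,"w6.png",(140,100,420,310),2.8,38)
im2=grab("top")
print("tube rim w",outline(mask(im,(5,150,100),(20,255,255)),im,60))
```

```text
levelling turn deg [0.19 0.15 0.  ]
at [637.2   9.3 158.2] yaw -177.0 shift cm [-0.12  0.02  9.62] len 9.6 turn None q7 1.28
tube rim w ((630.881103515625, 13.259796142578125), (73.78580474853516, 60.006919860839844), 87.89247131347656)
```

View pics/w6.png

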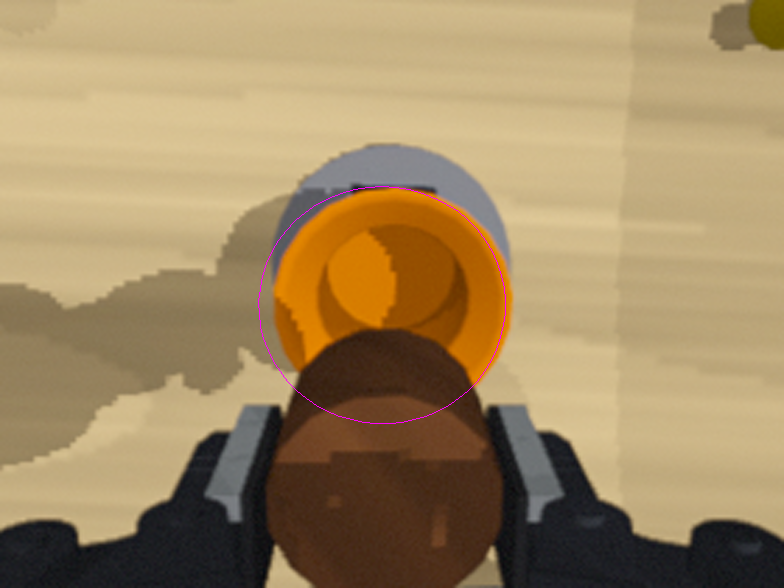

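Run:
```python
from h import *
im=old("/tmp/w6.npz"); t=np.linspace(0,2*np.pi,60)
for c in ((637.2,9.3),(637.2,12.3)):
  for z in (147,183):
    p=(px(im,np.c_[c[0]+20*np.cos(t),c[1]+20*np.sin(t),z+0*t])-[140,100]+.5)*2.8; print(c,z,p.min(0).round(),p.max(0).round())
for c in ((638,13),(639,13)):
    p=(px(im,np.c_[c[0]+37*np.cos(t),c[1]+37*np.sin(t),60+0*t])-[140,100]+.5)*2.8; print(c,p.min(0).round(),p.max(0).round())
```

```text
(637.2, 9.3) 147 [282. 331.] [478. 511.]
(637.2, 9.3) 183 [256. 403.] [503. 623.]
(637.2, 12.3) 147 [297. 332.] [493. 512.]
(637.2, 12.3) 183 [274. 404.] [522. 624.]
(638, 13) [272. 189.] [513. 419.]
(639, 13) [272. 192.] [512. 422.]
```

>>> {"api": "move_arm", "payload": {
  "targets": "-1 -0.15 0.2 3 0 0 0; -1 0 0 3 0 0 0; -1 0 0 2 0 0 0; -1 0 0 1.4 0 0 0; -1 0 0 0 0 0 0"
}}

```text
clock: 10.07
eef_pos: [636.8, 12.5, 61.2]
tool_rot: [3.139, -0.003, -3.087]
force: [-0.1, -0.1, 0.7]
width: 38.2
gripper_force: 60.4
```

>>> {"api": "move_arm", "payload": {
  "targets": "-1 0 0 0 0 0 0; -1 0 0 0 0 0 0; -1 0 0 0 0 0 0"
}}

```text
clock: 10.32
eef_pos: [640.4, 11.6, 65.9]
tool_rot: [3.139, 0.006, -3.089]
force: [0.8, 0.3, 0.8]
width: 38.3
gripper_force: 60.4
```

>>> {"api": "move_arm", "payload": {
  "targets": "0.4 0 0 0 0 0 0; 0.4 0 0 0 0 0 0; 0.4 0 0 0 0 0 0; 0.4 0 0 0 0 0 0; 0.4 0 0 -3 0 0 0"
}}

```text
clock: 10.73
eef_pos: [634.9, 10.4, 89.6]
tool_rot: [3.139, -0.007, -3.089]
force: [-0.3, 0.4, -0.5]
width: 60.0
gripper_force: 0.0
```

>>> {"api": "move_arm", "payload": {
  "targets": "1 0 0 -3 0 0 0; 1 0 0 -3 0 0 0; 1 0 0 -3 0 0 0; 1 0 0 0 0 0 0; 1 0 0 0 0 0 0"
}}

```text
clock: 11.15
eef_pos: [640.0, 10.9, 186.4]
tool_rot: [3.139, 0.007, -3.09]
force: [-0.1, -0.1, 0.4]
width: 85.4
gripper_force: 0.0
```

Run:
```python
from h import *
go(409,-293,190)
im=grab("wrist"); save(im,"w7.png",(100,80,440,400),2)
```

```text
at [640.   10.9 186.4] yaw -177.0 shift cm [ 24.64 -29.16  -0.6 ] len 38.2 turn None q7 1.29
```

View pics/w7.png

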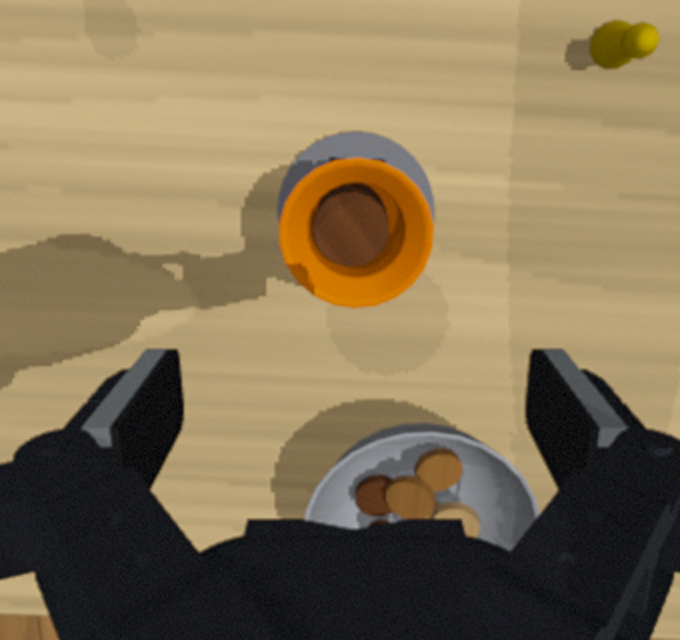

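Walnut lies flat at the bottom of the tube. Now to the birch.

>>> {"api": "move_arm", "payload": {
  "targets": "1 2.2 -2.6 0 0 0 0; 1 2.2 -2.6 0 0 0 0; 1 2.2 -2.6 0 0 0 0; 1 2.2 -2.6 0 0 0 0; 1 2.2 -2.6 0 0 0 0"
}}

```text
clock: 11.62
eef_pos: [533.2, -125.7, 181.9]
tool_rot: [3.138, -0.001, -3.089]
force: [0.8, -0.9, -0.2]
width: 85.7
gripper_force: 0.0
```

>>> {"api": "move_arm", "payload": {
  "targets": "1 2.2 -2.6 0 0 0 0; 1 2.2 -2.6 0 0 0 0; 1 2.2 -2.6 0 0 0 0; 1 2.2 -2.6 0 0 0 0; 1 2.2 -2.6 0 0 0 0"
}}

```text
clock: 12.03
eef_pos: [430.2, -260.9, 181.5]
tool_rot: [3.137, 0.0, -3.089]
force: [1.0, -0.7, -0.5]
width: 85.5
gripper_force: 0.0
```

>>> {"api": "move_arm", "payload": {
  "targets": "1 2.2 -2.6 0 0 0 0; 1 0 0 0 0 0 0; 1 0 0 0 0 0 0; 1 0 0 0 0 0 0"
}}

```text
clock: 12.37
eef_pos: [411.7, -286.6, 181.9]
tool_rot: [3.137, 0.002, -3.09]
force: [1.2, 0.2, -0.3]
width: 85.5
gripper_force: 0.0
```

Run:
```python
from h import *
go(409,-293,44); level()
im=grab("wrist"); np.savez("/tmp/w8.npz",**{k:im[k] for k in("K","R","t","rvec")})
print(px(im,[[409,-293,34]]))
draw_cyl(im,(409,-293),34,70,"w8.png",(190,100,350,260),4)
```

```text
at [ 411.7 -286.6  181.9] yaw -177.0 shift cm [ 0.32 -0.69 13.79] len 13.8 turn None q7 1.85
levelling turn deg [0.25 0.1  0.  ]
[[269.19558516 192.48081882]]
```

View pics/w8.png

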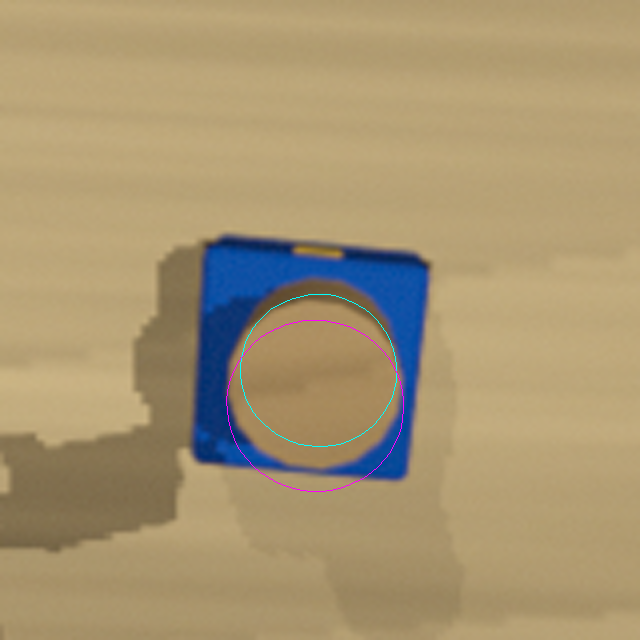

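The birch top is at crop (315,385), which puts the birch at about (405,-293).

>>> {"api": "move_arm", "payload": {
  "targets": "1 0.7 -0.6 3 0 0 0; 1 0 0 3 0 0 0; 1 0 0 3 0 0 0; 1 0 0 3 0 0 0; 1 0 0 1.7 0 0 0"
}}

```text
clock: 12.83
eef_pos: [405.5, -290.7, 42.9]
tool_rot: [3.136, 0.0, -3.086]
force: [-0.1, -0.5, -0.4]
width: 85.2
gripper_force: 0.0
```

>>> {"api": "move_arm", "payload": {
  "targets": "1 0 0 0 0 0 0; 1 0 0 0 0 0 0; 1 0 0 0 0 0 0"
}}

```text
clock: 13.08
eef_pos: [406.9, -292.6, 46.6]
tool_rot: [3.139, 0.004, -3.088]
force: [-1.1, 0.1, -0.2]
width: 85.4
gripper_force: 0.0
```

>>> {"api": "move_arm", "payload": {
  "targets": "-1 0.1 0 0.2 0 0 0; -1 0 0 0 0 0 0; -1 0 0 0 0 0 0; -1 0 0 0 0 0 0; -1 0 0 0 0 0 0"
}}

```text
clock: 13.5
eef_pos: [404.9, -293.8, 44.8]
tool_rot: [3.14, 0.004, -3.09]
force: [-0.7, 0.9, 7.5]
width: 38.2
gripper_force: 59.7
```

>>> {"api": "move_arm", "payload": {
  "targets": "-1 0 0 0 0 0 0; -1 0 0 0 0 0 0; -1 0 0 0 0 0 0"
}}

```text
clock: 13.75
eef_pos: [404.9, -293.8, 44.8]
tool_rot: [3.14, 0.004, -3.09]
force: [-1.2, 0.3, 7.1]
width: 38.0
gripper_force: 59.7
```

```bash
python3 -c "
from h import *
level(); go(638.5,11.5,160)"
```

```text
levelling turn deg [0.08 0.21 0.  ]
at [ 404.9 -293.8   44.8] yaw -177.0 shift cm [-24.95  29.29 -11.39] len 40.1 turn None q7 1.72
```

>>> {"api": "move_arm", "payload": {
  "targets": "-1 0 0 -3 0 0 0; -1 0 0 -3 0 0 0; -1 0 0 -3 0 0 0; -1 -2.2 2.6 -2.4 0 0 0; -1 -2.2 2.6 0 0 0 0"
}}

```text
clock: 14.17
eef_pos: [447.4, -242.3, 162.6]
tool_rot: [-3.139, 0.009, -3.096]
force: [1.3, 0.4, -0.4]
width: 38.2
gripper_force: 60.4
```

>>> {"api": "move_arm", "payload": {
  "targets": "-1 -2.3 2.7 0 0 0 0; -1 -2.3 2.7 0 0 0 0; -1 -2.3 2.7 0 0 0 0; -1 -2.3 2.7 0 0 0 0; -1 -2.3 2.7 0 0 0 0"
}}

```text
clock: 14.58
eef_pos: [554.1, -97.4, 159.1]
tool_rot: [3.139, 0.003, -3.09]
force: [-0.4, -0.7, 0.2]
width: 38.8
gripper_force: 60.4
```

>>> {"api": "move_arm", "payload": {
  "targets": "-1 -2.3 2.7 0 0 0 0; -1 -2.3 2.7 0 0 0 0; -1 -2.3 2.6 0 0 0 0; -1 -2.2 2.6 0 0 0 0; -1 0 0 0 0 0 0"
}}

```text
clock: 15.0
eef_pos: [642.4, 21.3, 160.0]
tool_rot: [3.132, 0.009, -3.082]
force: [0.4, 2.0, 0.3]
width: 38.3
gripper_force: 60.4
```

>>> {"api": "move_arm", "payload": {
  "targets": "-1 0 0 0 0 0 0; -1 0 0 0 0 0 0; -1 0 0 0 0 0 0"
}}

```text
clock: 15.25
eef_pos: [637.9, 10.0, 159.1]
tool_rot: [3.141, 0.002, -3.091]
force: [-0.6, 1.3, -0.9]
width: 38.5
gripper_force: 60.4
```

Run:
```python
from h import *
level(); go(638.5,11.5,62)
im=grab("wrist"); np.savez("/tmp/w9.npz",**{k:im[k] for k in("K","R","t","rvec")})
p=read_state()["eef_pos"]
draw_cyl(im,p[:2],p[2]-10.8,p[2]+25.2,"w9.png",(140,100,420,310),2.8)
t=np.linspace(0,2*np.pi,60)
q=(px(im,np.c_[638+37*np.cos(t),13+37*np.sin(t),60+0*t])-[140,100]+.5)*2.8; print("rim model",q.min(0),q.max(0))
```

```text
levelling turn deg [0.06 0.09 0.  ]
at [637.9  10.  159.1] yaw -177.1 shift cm [-0.05  0.14  9.71] len 9.7 turn None q7 1.28
rim model [271.1651225  185.99484643] [510.7898218  416.45875582]
```

View pics/w9.png

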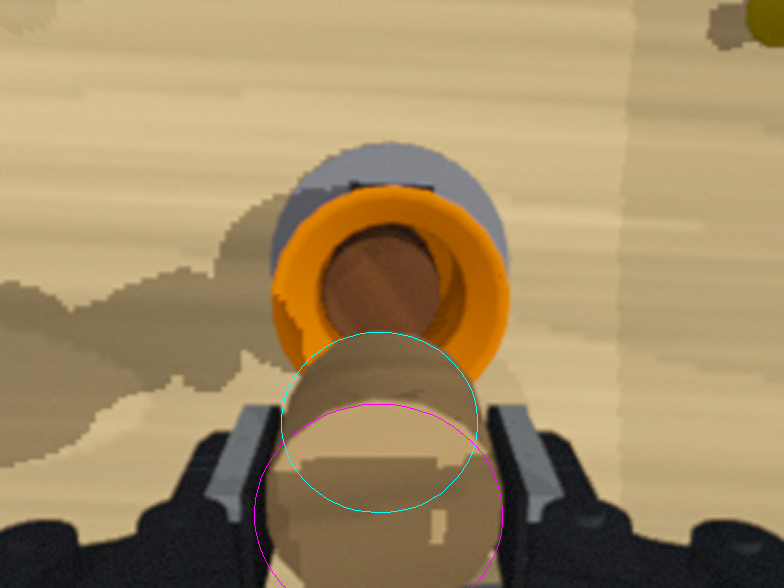

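>>> {"api": "move_arm", "payload": {
  "targets": "-1 -0.05 0.2 3 0 0 0; -1 0 0 3 0 0 0; -1 0 0 2 0 0 0; -1 0 0 1.5 0 0 0; -1 0 0 0 0 0 0"
}}

```text
clock: 15.72
eef_pos: [636.4, 12.2, 61.0]
tool_rot: [3.14, -0.004, -3.091]
force: [-0.8, 0.3, 0.3]
width: 38.2
gripper_force: 60.4
```

>>> {"api": "move_arm", "payload": {
  "targets": "-1 0 0 0 0 0 0; -1 0 0 0 0 0 0; -1 0 0 0 0 0 0"
}}

```text
clock: 15.97
eef_pos: [640.5, 13.9, 65.9]
tool_rot: [3.139, 0.005, -3.09]
force: [0.2, 0.2, -0.4]
width: 38.5
gripper_force: 60.4
```

>>> {"api": "move_arm", "payload": {
  "targets": "-1 0.15 -0.15 0.4 0 0 0; -1 0 0 0 0 0 0; 0.4 0 0 0 0 0 0; 0.4 0 0 0 0 0 0; 0.4 0 0 0 0 0 0"
}}

```text
clock: 16.38
eef_pos: [638.1, 12.7, 60.5]
tool_rot: [3.139, 0.003, -3.09]
force: [-0.4, -0.5, -0.3]
width: 59.8
gripper_force: 0.0
```

>>> {"api": "move_arm", "payload": {
  "targets": "0.4 0 0 0 0 0 0; 0.4 0 0 -3 0 0 0; 1 0 0 -3 0 0 0; 1 0 0 -3 0 0 0; 1 0 0 -3 0 0 0"
}}

```text
clock: 16.8
eef_pos: [637.4, 12.5, 181.5]
tool_rot: [3.139, 0.002, -3.089]
force: [0.5, -0.6, 0.5]
width: 85.8
gripper_force: 0.0
```

>>> {"api": "move_arm", "payload": {
  "targets": "1 0 0 0 0 0 0; 1 0 0 0 0 0 0; 1 0 0 0 0 0 0"
}}

```text
clock: 17.05
eef_pos: [637.1, 12.1, 179.8]
tool_rot: [3.139, 0.002, -3.09]
force: [0.3, -0.3, -0.3]
width: 85.4
gripper_force: 0.0
```

Run:
```python
from h import *
level(); go(590,305,160,197.5)
im=grab("wrist"); draw_cyl(im,(638,12.5),42,78,"w10.png",(170,80,370,260),3.3)
```

```text
levelling turn deg [0.12 0.11 0.  ]
at [637.1  12.1 179.8] yaw -177.0 shift cm [ 3.19 29.49  2.03] len 29.7 turn -14.518776766733822 q7 1.29
```

View pics/w10.png

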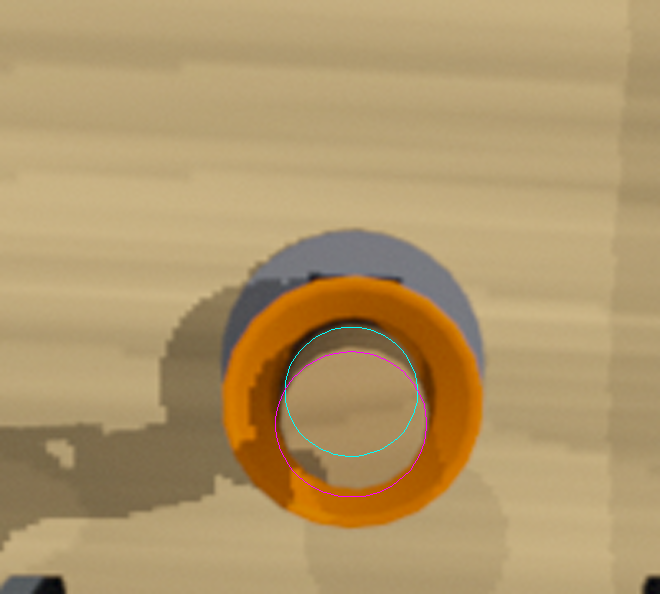

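Birch stands centred on the walnut. Now the green box.

>>> {"api": "move_arm", "payload": {
  "targets": "1 0.4 3.3 0 0 0 0; 1 0.4 3.3 0 0 0 0; 1 0.4 3.3 0 0 0 0; 1 0.4 3.3 0 0 0 0; 1 0.4 3.3 0 0 0 0"
}}

```text
clock: 17.52
eef_pos: [607.7, 177.1, 178.7]
tool_rot: [3.14, -0.0, -3.09]
force: [0.4, 0.4, 1.1]
width: 85.5
gripper_force: 0.0
```

>>> {"api": "move_arm", "payload": {
  "targets": "1 0.3 3.3 0 0 0 0; 1 0.3 3.2 0 0 0 0; 1 0.3 3.2 0 0 0 0; 1 0.3 3.2 0 0 0 0; 1 0 0 1 0 0 -7.1"
}}

```text
clock: 17.93
eef_pos: [587.0, 315.2, 171.3]
tool_rot: [3.131, 0.004, -2.955]
force: [-0.2, 1.4, 0.1]
width: 85.2
gripper_force: 0.0
```

>>> {"api": "move_arm", "payload": {
  "targets": "1 0 0 1 0 0 -7.1; 1 0 0 0 0 0 0; 1 0 0 0 0 0 0; 1 0 0 0 0 0 0"
}}

```text
clock: 18.27
eef_pos: [590.5, 303.5, 160.2]
tool_rot: [3.14, 0.002, -2.846]
force: [0.5, 0.2, -0.4]
width: 85.4
gripper_force: 0.0
```

Run:
```python
from h import *
G=((45,60,25),(85,255,255))
im=grab("wrist"); roi=(200,110,350,290)
m=blob(mask(im,*G,roi)); ys,xs=np.where(m); print("bbox px",xs.min(),xs.max(),ys.min(),ys.max(),m.sum()/255, px(im,[[587,303,34]]))
br=cv2.inRange(cv2.cvtColor(im["color"],cv2.COLOR_RGB2HSV),np.array((45,150,110)),np.array((85,255,255)))
z=np.zeros_like(m); z[110:290,200:350]=br[110:290,200:350]
print("all",outline(m,im,34)); print("lid",outline(blob(z),im,34))
t=grab("top"); print("top",outline(mask(t,*G,(165,130,210,175)),t,34))
level(); go(587,304,6,197.5); save(im,"w11.png",roi,4)
```

```text
bbox px 250 310 165 226 3566.0 [[276.34245714 196.81429398]]
all ((585.6459350585938, 306.0859680175781), (59.60189437866211, 56.37186813354492), 16.852506637573242)
lid ((586.9152221679688, 306.4806823730469), (54.87176513671875, 55.2553825378418), 16.85283660888672)
top ((560.4425659179688, 320.3526916503906), (25.67298698425293, 8.469074249267578), 29.961498260498047)
levelling turn deg [0.09 0.21 0.  ]
at [590.9 303.9 161.1] yaw -163.0 shift cm [ 0.42  0.1  15.51] len 15.5 turn -0.4823531290037977 q7 1.05
```

>>> {"api": "move_arm", "payload": {
  "targets": "1 0.35 0.2 3 0 0 0; 1 0 0 3 0 0 0; 1 0 0 3 0 0 0; 1 0 0 3 0 0 0; 1 0 0 1.5 0 0 0"
}}

```text
clock: 18.78
eef_pos: [585.6, 304.0, 22.9]
tool_rot: [3.141, -0.001, -2.843]
force: [0.0, -0.4, -0.1]
width: 85.9
gripper_force: 0.0
```

>>> {"api": "move_arm", "payload": {
  "targets": "1 0 0 1 0 0 0; 1 0 0 0.5 0 0 0; 1 0 0 0 0 0 0; 1 0 0 0 0 0 0; 1 0 0 0 0 0 0"
}}

```text
clock: 19.2
eef_pos: [588.0, 306.3, 12.6]
tool_rot: [3.139, 0.006, -2.842]
force: [-0.2, 1.0, 0.4]
width: 85.3
gripper_force: 0.0
```

>>> {"api": "move_arm", "payload": {
  "targets": "1 0 0 0.6 0 0 0; -1 0 0 0 0 0 0; -1 0 0 0 0 0 0; -1 0 0 0 0 0 0; -1 0 0 0 0 0 0"
}}

```text
clock: 19.62
eef_pos: [587.2, 305.8, 5.3]
tool_rot: [3.14, 0.004, -2.842]
force: [0.1, 0.4, 2.0]
width: 56.6
gripper_force: 65.9
```

>>> {"api": "move_arm", "payload": {
  "targets": "-1 0 0 0 0 0 0; -1 0 0 0 0 0 0; -1 0 0 0 0 0 0; -1 0 0 0 0 0 0"
}}

```text
clock: 19.95
eef_pos: [587.2, 305.8, 5.3]
tool_rot: [3.14, 0.004, -2.842]
force: [-0.0, 0.3, 5.5]
width: 57.1
gripper_force: 65.8
```

```bash
python3 -c "
from h import *
level(); go(423,265,50,180)"
```

```text
levelling turn deg [0.11 0.23 0.  ]
at [587.2 305.8   5.3] yaw -162.8 shift cm [16.88  0.96 -4.54] len 17.5 turn 17.182761511054196 q7 0.96
```

>>> {"api": "move_arm", "payload": {
  "targets": "-1 0 0 -2 0 0 0; -1 0 0 -2.5 0 0 0; -1 2.8 0.2 0 0 0 0; -1 2.8 0.2 0 0 0 0; -1 2.8 0.2 0 0 0 0"
}}

```text
clock: 20.37
eef_pos: [503.6, 285.7, 49.3]
tool_rot: [3.14, 0.003, -2.843]
force: [-0.7, 0.5, -1.5]
width: 57.2
gripper_force: 65.3
```

>>> {"api": "move_arm", "payload": {
  "targets": "-1 2.8 0.2 0 0 0 0; -1 2.8 0.2 0 0 0 0; -1 2.8 0 0 0 0 0; -1 0 0 0 0 0 0; -1 0 0 0 0 0 0"
}}

```text
clock: 20.78
eef_pos: [421.5, 264.7, 49.0]
tool_rot: [3.141, 0.001, -2.84]
force: [1.6, 0.6, -1.9]
width: 56.6
gripper_force: 65.3
```

>>> {"api": "move_arm", "payload": {
  "targets": "-1 0 0 0 0 0 0; -1 0 0 0 0 0 0"
}}

```text
clock: 20.95
eef_pos: [424.6, 265.9, 49.2]
tool_rot: [3.139, 0.005, -2.843]
force: [-0.2, -0.3, -1.8]
width: 56.8
gripper_force: 65.3
```

```bash
python3 -c "
from h import *
level(); go(423,265,9); print(read_state()['qpos'].round(2))"
```

```text
levelling turn deg [0.13 0.26 0.  ]
at [424.6 265.9  49.2] yaw -162.9 shift cm [ 0.2  -0.05  4.02] len 4.0 turn None q7 0.77
[-0.42  0.73 -0.29  2.07  0.5   0.4   0.77]
```

>>> {"api": "move_arm", "payload": {
  "targets": "-1 0.1 0 1.5 0 0 0; -1 0 0 1.5 0 0 0; -1 0 0 0.6 0 0 0; -1 0 0 0 0 0 0; -1 0 0 0 0 0 0"
}}

```text
clock: 21.37
eef_pos: [422.8, 265.3, 13.1]
tool_rot: [3.14, 0.003, -2.842]
force: [0.1, -0.2, -1.4]
width: 56.9
gripper_force: 65.2
```

>>> {"api": "move_arm", "payload": {
  "targets": "-1 0 0 0.2 0 0 0; -1 0 0 0 0 0 0; -1 0 0 0 0 0 0"
}}

```text
clock: 21.62
eef_pos: [422.9, 265.4, 11.7]
tool_rot: [3.14, 0.004, -2.842]
force: [0.7, -0.5, -2.3]
width: 56.9
gripper_force: 65.2
```

>>> {"api": "move_arm", "payload": {
  "targets": "-1 0 0 0.2 0 0 0; -1 0 0 0.1 0 0 0; -1 0 0 0 0 0 0; 1 0 0 0 0 0 0; 1 0 0 0 0 0 0"
}}

```text
clock: 22.03
eef_pos: [422.6, 265.4, 8.5]
tool_rot: [3.14, 0.004, -2.842]
force: [-0.4, 0.3, 0.4]
width: 78.8
gripper_force: 0.0
```

>>> {"api": "move_arm", "payload": {
  "targets": "1 0 0 0 0 0 0; 1 0 0 0 0 0 0; 1 0 0 -2 0 0 0; 1 0 0 -3 0 0 0; 1 0 0 -3 0 0 0"
}}

```text
clock: 22.45
eef_pos: [421.4, 264.6, 88.6]
tool_rot: [3.141, 0.001, -2.841]
force: [0.3, 0.8, 0.1]
width: 85.5
gripper_force: 0.0
```

>>> {"api": "move_arm", "payload": {
  "targets": "1 0 0 -3 0 0 0; 1 0 0 -3 0 0 0; 1 0 0 -1 0 0 0; 1 0 0 0 0 0 0; 1 0 0 0 0 0 0"
}}

```text
clock: 22.87
eef_pos: [422.2, 264.5, 158.2]
tool_rot: [3.14, 0.004, -2.842]
force: [0.6, -0.5, -0.9]
width: 85.4
gripper_force: 0.0
```

Run:
```python
from h import *
im=grab("wrist"); H=cv2.cvtColor(im["color"],cv2.COLOR_RGB2HSV)
g=mask(im,(45,60,20),(85,255,255)); b=blob(g); print("mat+box@3",outline(b,im,3))
P=px(im,[[423,265,37],[423,265,3]]); print(P)
save(im,"w12.png")
level(); go(408,-294,165,178.5)
```

```text
mat+box@3 ((422.440185546875, 266.8272399902344), (93.24589538574219, 91.29350280761719), 2.2682104110717773)
[[276.08240464 202.41717485]
 [276.10937876 194.05987799]]
levelling turn deg [0.05 0.1  0.  ]
at [421.7 264.1 157.3] yaw -162.8 shift cm [ 17.77 -52.92  -0.84] len 55.8 turn 18.663006939129218 q7 0.87
```

Green box stands centred on its mat (box at (422.6,265.4), mat at about (422.5,265–267)). Now the blue box, by an arc clear of the base.

>>> {"api": "move_arm", "payload": {
  "targets": "1 -0.2 -3.3 0 0 0 0; 1 -0.2 -3.4 0 0 0 0; 1 -0.2 -3.4 0 0 0 0; 1 -0.2 -3.4 0 0 0 0; 1 -0.2 -3.4 0 0 0 0"
}}

```text
clock: 23.33
eef_pos: [480.6, 104.6, 156.0]
tool_rot: [3.14, -0.001, -2.841]
force: [1.3, 0.3, 0.3]
width: 85.5
gripper_force: 0.0
```

>>> {"api": "move_arm", "payload": {
  "targets": "1 -0.2 -3.4 0 0 0 0; 1 -0.2 -3.4 0 0 0 0; 1 -0.2 -3.4 0 0 0 0; 1 -0.2 -3.3 0 0 0 0; 1 2.2 -2.4 0 0 0 0"
}}

```text
clock: 23.75
eef_pos: [518.9, -51.6, 155.9]
tool_rot: [3.139, 0.006, -2.843]
force: [1.4, -0.6, -0.5]
width: 85.1
gripper_force: 0.0
```

>>> {"api": "move_arm", "payload": {
  "targets": "1 2.2 -2.5 0 0 0 0; 1 2.2 -2.5 0 0 0 0; 1 2.2 -2.5 0 0 0 0; 1 2.2 -2.5 0 0 0 0; 1 2.2 -2.5 0 0 0 0"
}}

```text
clock: 24.17
eef_pos: [444.9, -202.5, 155.1]
tool_rot: [3.137, 0.0, -2.841]
force: [0.7, -0.0, -0.5]
width: 85.5
gripper_force: 0.0
```

>>> {"api": "move_arm", "payload": {
  "targets": "1 2.2 -2.5 0 0 0 0; 1 2.2 -2.4 0 0 0 0; 1 2.2 -2.4 0 0 0 0; 1 0 0 0 0 0 6.2; 1 0 0 0 0 0 6.2"
}}

```text
clock: 24.58
eef_pos: [402.6, -293.0, 154.4]
tool_rot: [3.137, -0.001, -3.069]
force: [0.4, 1.1, 0.4]
width: 85.3
gripper_force: 0.0
```

>>> {"api": "move_arm", "payload": {
  "targets": "1 0 0 0 0 0 6.2; 1 0 0 0 0 0 0; 1 0 0 0 0 0 0; 1 0 0 0 0 0 0"
}}

```text
clock: 24.92
eef_pos: [405.2, -290.3, 155.8]
tool_rot: [3.138, 0.001, 3.12]
force: [0.7, 1.0, 0.6]
width: 85.5
gripper_force: 0.0
```

Run:
```python
from h import *
im=grab("wrist"); B=((105,100,25),(130,255,255))
u,v=px(im,[[407,-295,34]])[0]; print(u,v); roi=(int(u)-55,int(v)-60,int(u)+55,int(v)+60)
print("all",outline(blob(mask(im,*B,roi)),im,34)); print("lid",outline(blob(mask(im,(105,150,110),(130,255,255),roi)),im,34))
level(); go(407,-295,2,178.5)
```

```text
270.3892148085271 203.98542144326606
all ((405.8027038574219, -295.70086669921875), (56.03684997558594, 59.71194076538086), 87.3544692993164)
lid ((407.0665283203125, -295.79583740234375), (55.58155059814453, 56.28667068481445), 87.50751495361328)
levelling turn deg [0.21 0.08 0.  ]
at [ 405.3 -290.3  156.1] yaw 178.7 shift cm [-0.16 -0.52 15.4 ] len 15.4 turn 0.24706257411153842 q7 1.76
```

>>> {"api": "move_arm", "payload": {
  "targets": "1 -0.2 -0.6 3 0 0 1.2; 1 0 0 3 0 0 0; 1 0 0 3 0 0 0; 1 0 0 3 0 0 0; 1 0 0 1.5 0 0 0"
}}

```text
clock: 25.38
eef_pos: [406.3, -295.4, 18.7]
tool_rot: [3.137, -0.001, 3.098]
force: [-0.6, 0.9, 0.1]
width: 85.4
gripper_force: 0.0
```

>>> {"api": "move_arm", "payload": {
  "targets": "1 0 0 1 0 0 0; 1 0 0 0.7 0 0 0; 1 0 0 0 0 0 0; 1 0 0 0 0 0 0; 1 0 0 0 0 0 0"
}}

```text
clock: 25.8
eef_pos: [408.5, -297.0, 5.8]
tool_rot: [3.14, 0.004, 3.096]
force: [-0.3, 0.4, 0.8]
width: 85.0
gripper_force: 0.0
```

>>> {"api": "move_arm", "payload": {
  "targets": "-1 0 0 0 0 0 0; -1 0 0 0 0 0 0; -1 0 0 0 0 0 0; -1 0 0 0 0 0 0; -1 0 0 0 0 0 0"
}}

```text
clock: 26.22
eef_pos: [408.2, -296.9, 5.8]
tool_rot: [3.14, 0.004, 3.096]
force: [-1.1, 0.3, 6.8]
width: 57.2
gripper_force: 64.2
```

>>> {"api": "move_arm", "payload": {
  "targets": "-1 0 0 0 0 0 0; -1 0 0 0 0 0 0; -1 0 0 0 0 0 0"
}}

```text
clock: 26.47
eef_pos: [408.2, -296.9, 5.8]
tool_rot: [3.14, 0.004, 3.096]
force: [-0.3, -0.2, 6.4]
width: 56.8
gripper_force: 64.2
```

```bash
python3 -c "
from h import *
level(); go(587.5,-298,50)"
```

```text
levelling turn deg [0.1  0.21 0.  ]
at [ 408.2 -296.9    5.8] yaw 177.4 shift cm [-17.94   0.72  -4.35] len 18.5 turn None q7 1.60
```

>>> {"api": "move_arm", "payload": {
  "targets": "-1 0 0 -2 0 0 0; -1 0 0 -2.5 0 0 0; -1 -3 0.1 0 0 0 0; -1 -3 0.1 0 0 0 0; -1 -3 0.1 0 0 0 0"
}}

```text
clock: 26.88
eef_pos: [498.6, -298.4, 51.2]
tool_rot: [3.14, 0.004, 3.095]
force: [0.6, -0.2, -0.8]
width: 56.9
gripper_force: 64.7
```

>>> {"api": "move_arm", "payload": {
  "targets": "-1 -3 0.1 0 0 0 0; -1 -3 0.1 0 0 0 0; -1 -2.9 0 0 0 0 0; -1 0 0 0 0 0 0; -1 0 0 0 0 0 0"
}}

```text
clock: 27.3
eef_pos: [588.1, -298.9, 50.2]
tool_rot: [3.138, 0.004, 3.097]
force: [-0.4, -0.2, -1.7]
width: 57.2
gripper_force: 64.5
```

>>> {"api": "move_arm", "payload": {
  "targets": "-1 0 0 0 0 0 0; -1 0 0 0 0 0 0"
}}

```text
clock: 27.47
eef_pos: [584.9, -300.2, 50.0]
tool_rot: [3.139, 0.0, 3.095]
force: [-0.6, 0.4, -1.0]
width: 56.8
gripper_force: 64.5
```

```bash
python3 -c "
from h import *
level(); go(587.5,-299.5,9)"
```

```text
levelling turn deg [0.14 0.01 0.  ]
at [ 584.9 -300.2   50. ] yaw 177.3 shift cm [-0.26  0.07  4.1 ] len 4.1 turn None q7 1.63
```

>>> {"api": "move_arm", "payload": {
  "targets": "-1 -0.2 0 1.5 0 0 0; -1 0 0 1.5 0 0 0; -1 0 0 0.6 0 0 0; -1 0 0 0 0 0 0; -1 0 0 0 0 0 0"
}}

```text
clock: 27.88
eef_pos: [587.8, -299.5, 13.0]
tool_rot: [3.138, 0.0, 3.096]
force: [0.5, 0.1, -1.7]
width: 57.0
gripper_force: 64.5
```

>>> {"api": "move_arm", "payload": {
  "targets": "-1 0 0 0.2 0 0 0; -1 0 0 0 0 0 0; -1 0 0 0 0 0 0"
}}

```text
clock: 28.13
eef_pos: [589.1, -299.9, 12.7]
tool_rot: [3.139, 0.003, 3.096]
force: [0.0, 0.2, -1.3]
width: 57.0
gripper_force: 64.5
```

Target is about 9; lower 3.5 mm more, then release and rise.

>>> {"api": "move_arm", "payload": {
  "targets": "-1 0.1 0 0.2 0 0 0; -1 0 0 0.15 0 0 0; -1 0 0 0 0 0 0; -1 0 0 0 0 0 0; 1 0 0 0 0 0 0"
}}

```text
clock: 28.55
eef_pos: [587.9, -299.8, 8.9]
tool_rot: [3.139, 0.003, 3.096]
force: [0.8, -0.2, 1.5]
width: 67.8
gripper_force: 0.0
```

>>> {"api": "move_arm", "payload": {
  "targets": "1 0 0 0 0 0 0; 1 0 0 0 0 0 0; 1 0 0 0 0 0 0; 1 0 0 -2 0 0 0; 1 0 0 -3 0 0 0"
}}

```text
clock: 28.97
eef_pos: [585.2, -298.9, 56.2]
tool_rot: [3.136, -0.004, 3.096]
force: [0.9, -0.5, 0.2]
width: 85.8
gripper_force: 0.0
```

>>> {"api": "move_arm", "payload": {
  "targets": "1 0 0 -3 0 0 0; 1 0 0 -3 0 0 0; 1 0 0 -3 0 0 0; 1 3 -3 0 0 0 0; 1 3 -3 0 0 0 0"
}}

```text
clock: 29.38
eef_pos: [529.4, -354.5, 151.4]
tool_rot: [3.14, 0.009, 3.102]
force: [-0.2, -1.4, -0.9]
width: 85.5
gripper_force: 0.0
```

>>> {"api": "move_arm", "payload": {
  "targets": "1 3 -3 0 0 0 0; 1 3 -3 0 0 0 0; 1 3 -3 0 0 0 0; 1 0 0 0 0 0 0; 1 0 0 0 0 0 0"
}}

```text
clock: 29.8
eef_pos: [430.1, -443.8, 147.8]
tool_rot: [3.14, 0.001, 3.089]
force: [0.8, 0.0, 0.0]
width: 85.3
gripper_force: 0.0
```

Run:
```python
from h import *
t=grab("top"); s=grab("side")
a=cv2.resize(t["color"][100:250,170:450,::-1],None,fx=2.8,fy=2.8,interpolation=cv2.INTER_CUBIC)
b=cv2.resize(s["color"][130:330,170:340,::-1],(204,240)); b=np.vstack([cv2.resize(s["color"][130:330,180:335,::-1],(0,0),fx=.9,fy=.9)])
cv2.imwrite("pics/fin.png",np.vstack([a,np.pad(b,((0,0),(0,a.shape[1]-b.shape[1]),(0,0)))])); print(a.shape,b.shape)
G=((45,60,25),(85,255,255)); B=((105,100,25),(130,255,255))
for n,c,roi in (("g",G,(175,190,235,250)),("b",B,(395,125,450,185))): print(n,outline(blob(mask(t,*c,roi)),t,3))
```

```text
(420, 784, 3) (180, 140, 3)
g ((422.800537109375, 263.935791015625), (90.736328125, 90.1148910522461), 0.8042236566543579)
b ((588.1221313476562, -297.61907958984375), (90.92772674560547, 90.58999633789062), 89.89167022705078)
```

View pics/fin.png

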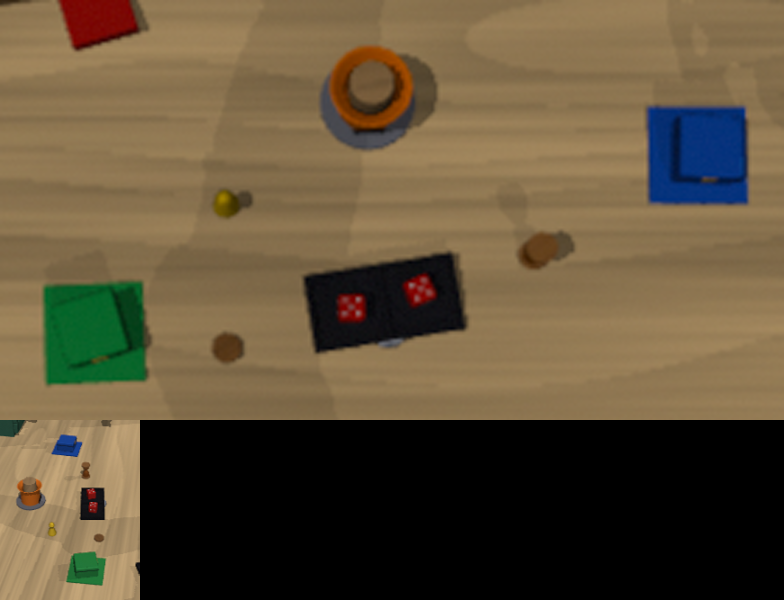

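The picture shows both boxes on their mats, the die in the left pocket at crop (351,308), and the birch in the tube at (372,85). I check the lid centres from the same picture before handing in.

Run:
```python
from h import *
t=grab("top")
for n,u,v,m in (("blue",711.5,147,(588,-298)),("green",89,326,(422.8,264))):
    p=w(t,170+u/2.8,100+v/2.8,37); print(n,p.round(1),(p[:2]-m).round(1))
s=read_state(); print(s["clock"],np.abs(s["qd"]).max())
```

```text
blue [ 586.9 -301.3   37. ] [-1.1 -3.3]
green [424.9 263.3  37. ] [ 2.1 -0.7]
29.95 0.01881048712524315
```

```bash
python3 -c "
from cell import order
print(order.finish_job())"
```

```text
the job is handed in; nothing more can be done
None
```

I handed the job in at about 30 s of the 141 s allowed. The last pictures show walnut then birch in the orange tube, the die in the empty caddy pocket, and each box upright within about 4 mm of its mat's centre; the judge returned no verdict.

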